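# Change the filter in the photometer beam

## Task

Swap the filter in the photometer's beam: first push the upright stub of the square filter's stop pin sideways, away from its slide, until that slide springs all the way out towards you; then push the round filter's slide all the way in by its black finger tab and let it go, so that it springs back and catches on its own stop pin half-way. Only push, gently, with the fingers: grip and lift nothing, and leave the vials and the other loose things where they are.

Things in the scene. Friction and masses are not known exactly. Their poses are not given: they have to be found in the camera images.
- photo_bench: Fixed dark steel base plate, 210 x 320 x 10 mm. Origin on its underside, mid-width, 75 mm from the near edge; +x = the way slides are pushed in, +y left. Two lanes along x at y = +55 and -55 mm; which filter is where varies. Stop pins at x = 0. Grey lamp (left) and detector (right) housings at x 64 to 116 mm, y beyond +-110 mm, 76 mm high.
- square_slide (a joint): Slide with the square filter holder; grows along the bench's +x. 0 = fully out (towards the robot), 0.028 = caught half-way on its stop pin, 0.055 = fully in at the rear stop. A damped spring pushes it out: 3 N at 0, 4.7 N half-way, 6.3 N fully in. Its pin drops in behind it by itself once it passes 0.029 going in and blocks its return. It starts half-way, caught by its pin.
- round_slide (a joint): Slide with the round filter holder; grows along the bench's +x. 0 = fully out (towards the robot), 0.028 = caught half-way on its stop pin, 0.055 = fully in at the rear stop. A damped spring pushes it out: 3 N at 0, 4.7 N half-way, 6.3 N fully in. Its pin drops in behind it by itself once it passes 0.029 going in and blocks its return. It starts fully out.
- square_pin (a joint): Stop pin of the square filter's slide; grows along the bench's +y, towards the slide. About 0 = drawn back, resting on the slide's flank; 0.009 = engaged behind the slide's shoulder; -0.004 = pushed out to its stop. A spring of 2.4 to 4.4 N drives it towards the slide; pushed to below about 0 it lets the slide go.
- round_pin (a joint): Stop pin of the round filter's slide; grows along the bench's +y, towards the slide. About 0 = drawn back, resting on the slide's flank; 0.009 = engaged behind the slide's shoulder; -0.004 = pushed out to its stop. A spring of 2.4 to 4.4 N drives it towards the slide; pushed to below about 0 it lets the slide go.
- square_tab (a point): Mid-face, on the robot's side, of the black upright square-topped finger tab of the square filter's slide: 38 mm wide, 6 thick, reaching 16 mm above and below this point. On the robot's side of it lies only the flat slide (top 16 mm below). The filter holder stands 16 mm behind the tab, top 33 mm above this point. Axes as the bench's; push along +x. Moves with the slide.
- round_tab (a point): Mid-face, on the robot's side, of the black upright round-topped finger tab of the round filter's slide: 38 mm wide, 6 thick, reaching 16 mm above and below this point. On the robot's side of it lies only the flat slide (top 16 mm below). The filter holder stands 16 mm behind the tab, top 33 mm above this point. Axes as the bench's; push along +x. Moves with the slide.
- square_stub (a point): Point on the axis of the upright steel stub (11 mm thick, top 13 mm above) of the square filter's stop pin, right (-y) of its slide: 48 mm from the slide's middle line when drawn back, 39 mm when engaged. Between stub and slide: a brass guide block, top 19 mm below this point; slide top 23 mm below; clear above those. Axes as the bench's; push along -y.
- round_stub (a point): Point on the axis of the upright steel stub (11 mm thick, top 13 mm above) of the round filter's stop pin, right (-y) of its slide: 48 mm from the slide's middle line when drawn back, 39 mm when engaged. Between stub and slide: a brass guide block, top 19 mm below this point; slide top 23 mm below; clear above those. Axes as the bench's; push along -y.
- vial: Loose translucent vial with a pale grey cap, 28 mm diameter, 60 mm tall, standing on the left front of the base plate; origin at its underside. Leave it alone.
- small_vial: Loose small translucent vial with a blue cap, 24 mm diameter, 40 mm tall, standing on the right front of the base plate; origin at its underside. Leave it alone.
- stopwatch: Loose round blue lab timer lying flat, 58 mm diameter, 16 mm high, left of the photometer. Leave it alone.
- tube: Loose centrifuge tube with a blue cap, 116 mm long, 18 mm thick, lying right of the photometer. Leave it alone.
- pipette: Loose pipette, 232 mm long, 38 mm wide, lying right of the photometer. Leave it alone.

How it is judged (in metres and radians):
On the way, in this order (a step that is already met when the one before it is completed fails the run):
1. the square filter's slide has sprung fully out, the round one not yet pushed in (value of joint square_slide below 0.004 m and value of joint round_slide below 0.015 m), for 0.1 s.
2. the round filter's slide is pushed all the way in (value of joint round_slide above 0.044 m), for 0.05 s.
3. let go, the round filter's slide is caught half-way on its stop pin (value of joint round_slide between 0.0245 and 0.0315 m and value of joint round_pin above 0.006 m and contact force between the fingers and round_slide below 0.5 N), for 0.2 s.
At the end, for the whole second after the job is handed in: The round filter's slide is at rest, caught on its engaged stop pin half-way (28 mm, within 3.5 mm), the square filter's slide is fully out (within 4 mm), and the loose things stand where they stood (within 20 mm) (value of joint round_slide between 0.0245 and 0.0315 m and value of joint round_pin above 0.006 m and value of joint square_slide below 0.004 m and velocity of joint round_slide between -0.01 and 0.01 m/s and distance of each of vial, small_vial, stopwatch, tube, pipette from where it was at the start of the episode below 0.02 m); the robot touches nothing.
It fails at once if the square filter's slide is gripped or rammed (more than 35 N) (contact force between the fingers and square_slide above 35 N).
It fails at once if the square filter's pin is gripped or rammed (more than 35 N) (contact force between the fingers and square_pin above 35 N).
It fails at once if the round filter's slide is gripped or rammed (more than 35 N) (contact force between the fingers and round_slide above 35 N).
It fails at once if the round filter's pin is gripped or rammed (more than 35 N) (contact force between the fingers and round_pin above 35 N).
It fails at once if a loose thing is moved or lifted (more than 20 mm) (distance of any of vial, small_vial, stopwatch, tube, pipette from where it was at the start of the episode above 0.02 m).
It also fails if it takes over 51 s, if anything falls off the work surface, if the arm or the gripper's body presses on something with over 40 N, if the wrist force passes 120 N, or if a joint passes its speed limit or range.

## Robot

A 6-joint arm with a two-finger parallel gripper is mounted at the origin on a cart in front of the work surface, level with it; the furniture and walls round the work are solid. World frame = base frame: x ahead of the robot, y to its left, z up, the work surface at z = 0. Lengths are in mm, angles in degrees, forces in N, time in s.
With the tool pointing down it reaches from about 300 to 850 mm from the base axis. Payload 4.2 kg.
Tool frame: the origin (TCP) lies midway between the tips of the shut fingers; the grasp point (between the pads) lies 19 mm behind it; x points along the fingers, y is the direction in which the jaws open and shut, and the axes are right-handed (so a half turn about x gives the same grasp; the last joint's range is limited). The gripper opens to 91 mm and grips with 3 to 60 N. Pads are 32 mm wide; open, the fingers measure 118 mm over their backs; the gripper's body (76 mm by 178 mm) begins 60 mm behind the grasp point.
Start: joints at [-69.041, 18.312, 89.639, -0, 72.044, -1.146], TCP at [216.377, -532.751, 213.976] pointing down, gripper open.
Joint ranges: [-177.97, 177.97], [-48.28, 115.42], [12.27, 149.76], [-77.06, 257.06], [2.81, 150.46], [-146.56, 146.56]. Speed limits (degrees/s): [147.25, 147.25, 180, 180, 180, 180].

## Interface

Orientations are given as [roll, pitch, yaw] about the fixed x, y, z axes, in that order (R = Rz(yaw) Ry(pitch) Rx(roll)).
In Python, from workcell import env gives the robot as it stands.
- The arm moves only by the shell command python3 -m handwheel 'ROWS' [FORCE]. ROWS is text: rows parted by semicolons, each of 7 numbers parted by spaces: the turn, a rotation vector about the tool's x, y, z in degrees, then the shift along the tool's x, y, z in m, then the finger opening in m, from 0 to 0.0912. In form: rx ry rz x y z grip; .... A call has 1 to 12 rows; each row is the pose to reach, as a shift and turn from the pose commanded when the call began, along the tool's axes at that moment; what a row does not reach only later rows make up. A row lasts 1/12 s, in which the tool goes at most 41.7 mm and 7.16 degrees, less where a joint would pass 70% of its speed; a pose out of reach is approached as far as the arm can. A call with a gripper value outside its range is refused whole. The fingers move at their own pace and stop on an object; FORCE is the grip in N (left out, the last holds). Time passes only in rows, so rows that repeat a pose let the fingers close. It gives the time, the measured TCP pose, the force and the opening at its end, in the units of the state.
- env.state(): the state, without advancing time (a new reading comes with each control period).
- env.grab_frame(name): name is "scene" or "top" or "wrist"; returns the picture (420x560x3 uint8, red, green, blue); there is no depth.
- env.get_calibration(name): a dict with "mtx" (3x3 intrinsics, pixels), "k1" (the pictures are not rectified: a ray, as slopes to the right and down, at radius r is drawn at 1 + k1 r^2 times it, then the intrinsics apply), "T" (4x4, takes a point from camera to world coordinates); the wrist camera has in their place "hand_eye" (4x4, takes a point from camera to tool coordinates, whose origin is the TCP and whose axes are the tool frame's). Camera axes: x right, y up, looking along -z (the intrinsics and any distortion apply to the point x, -y, -z); pixel columns grow to the right and rows downward; lengths in mm; the calibration is good to about 2 mm. A picture is of the moment at which its call begins: read the wrist's pose just before it. get_calibration takes no time and is no camera call.
- env.job_done(): hands the job in, once; it reports no verdict.
The state is a dict: "time_s": time; "qpos": joint angles; "qvel": joint speeds; "effort": joint torques, N m; "ee_pos": TCP position; "ee_rot": TCP orientation; "force": force on the tool from outside, world axes, zero at the start; "torque": the same for the moment, N m; "gripper_width": finger opening in mm.
Only numpy, scipy, OpenCV 4.12 (cv2) and the standard library are available. Lean on these libraries where they do the work, as an engineer would, in place of code of your own. Each camera call takes 0.05 s, during which the arm holds its last target. There are 200 camera calls.

## Working session

There is one attempt and no reset: what is moved stays moved. The work goes in short steps, Python scripts to look and compute and a shell command to move; the robot and the scene stay as the last step left them, time stands still between calls to the robot, and variables do not carry over. Pictures are saved under pics/ and viewed, on a budget of 10 in all, crops included, one or two more only if the job needs it, and the job is handed in when it is done.

```bash
mkdir -p pics; ls; python3 - <<'E'
from workcell import env
import cv2,numpy as np
np.set_printoptions(precision=3,suppress=True)
print(env.state())
for n in("scene","top"):
    cv2.imwrite(f"pics/{n}0.png",env.grab_frame(n)[:,:,::-1]); print(n,env.get_calibration(n))
print(env.get_calibration("wrist"))
E
```

```text
pics
{'time_s': 0.0, 'qpos': array([-69.041,  18.351,  89.705,   0.001,  72.043,  -1.149]), 'qvel': array([ 0.047,  0.049,  0.027, -0.017, -0.027,  0.002]), 'effort': array([ -0.   , -41.246, -23.197,   0.073,   0.046,  -0.   ]), 'ee_pos': array([ 216.204, -532.273,  213.139]), 'ee_rot': array([-91.492,  89.901, 110.615]), 'force': array([ 0.015, -0.24 , -0.524]), 'torque': array([-0.004,  0.013, -0.018]), 'gripper_width': 91.5164892262878}
scene {'mtx': array([[537.431,   0.   , 286.513],
       [  0.   , 537.431, 206.995],
       [  0.   ,   0.   ,   1.   ]]), 'k1': -0.009480268320580547, 'T': array([[    0.979,    -0.157,     0.129,   687.375],
       [    0.203,     0.718,    -0.666, -1145.437],
       [    0.012,     0.678,     0.735,  1289.694],
       [    0.   ,     0.   ,     0.   ,     1.   ]])}
top {'mtx': array([[453.69 ,   0.   , 276.146],
       [  0.   , 453.69 , 219.757],
       [  0.   ,   0.   ,   1.   ]]), 'k1': 0.017324026619240766, 'T': array([[  -0.04 ,    0.979,   -0.202,  207.639],
       [  -0.999,   -0.039,    0.01 ,  -25.394],
       [   0.002,    0.202,    0.979, 1496.959],
       [   0.   ,    0.   ,    0.   ,    1.   ]])}
{'mtx': array([[331.485,   0.   , 272.447],
       [  0.   , 331.485, 213.46 ],
       [  0.   ,   0.   ,   1.   ]]), 'k1': -0.04928235176540432, 'hand_eye': array([[   0.002,    0.243,   -0.97 , -171.025],
       [   1.   ,    0.001,    0.002,    0.554],
       [   0.001,   -0.97 ,   -0.243,  -69.429],
       [   0.   ,    0.   ,    0.   ,    1.   ]])}
```

View pics/top0.png

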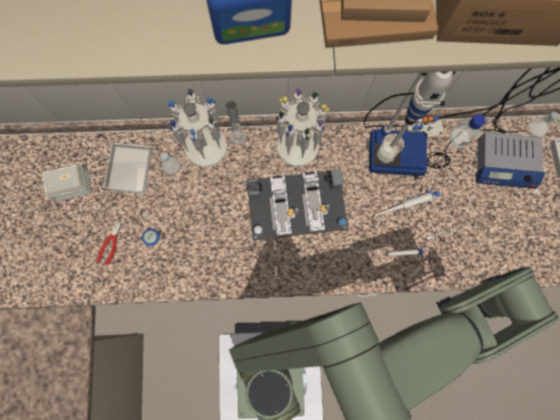

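View pics/scene0.png

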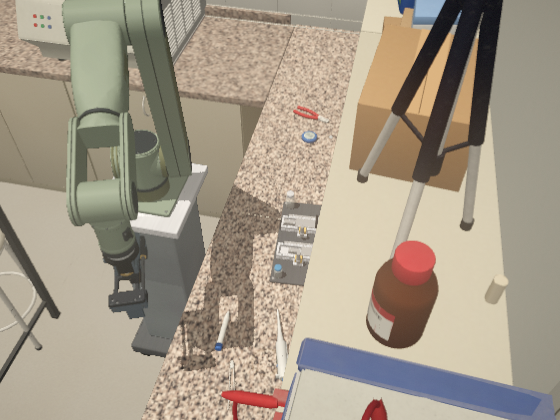

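The top view shows the bench at about columns 248–348, rows 170–240, with lanes near columns 282 and 313. I'll enlarge it next.

```bash
cat > h.py <<'E'
from workcell import env
import cv2,numpy as np
np.set_printoptions(precision=1,suppress=True)
from scipy.spatial.transform import Rotation as R
def cam(name,st=None):
    c=env.get_calibration(name)
    if name=="wrist":
        st=st or env.state(); T=np.eye(4); T[:3,:3]=R.from_euler("xyz",st["ee_rot"],degrees=True).as_matrix(); T[:3,3]=st["ee_pos"]; T=T@c["hand_eye"]
    else: T=c["T"]
    return c["mtx"],c["k1"],T
def ray(c,u,v):
    K,k,T=c
    p=cv2.undistortPoints(np.array([[[u,v]]],float),K,np.array([k,0,0,0.]))[0,0]
    return T[:3,3],T[:3,:3]@np.array([p[0],-p[1],-1])
def at_z(c,u,v,z):
    o,d=ray(c,u,v); return o+d*(z-o[2])/d[2]
def proj(c,P):
    K,k,T=c; q=(np.asarray(P,float).reshape(-1,3)-T[:3,3])@T[:3,:3]
    return cv2.projectPoints(q*[1,-1,-1],np.zeros(3),np.zeros(3),K,np.array([k,0,0,0.]))[0].reshape(-1,2)
E
python3 - <<'E'
import cv2
a=cv2.imread("pics/top0.png")[162:247,240:355]
cv2.imwrite("pics/top0c.png",cv2.resize(a,None,fx=6.9,fy=6.9,interpolation=cv2.INTER_CUBIC))
E
```

```text
(no output)
```

View pics/top0c.png

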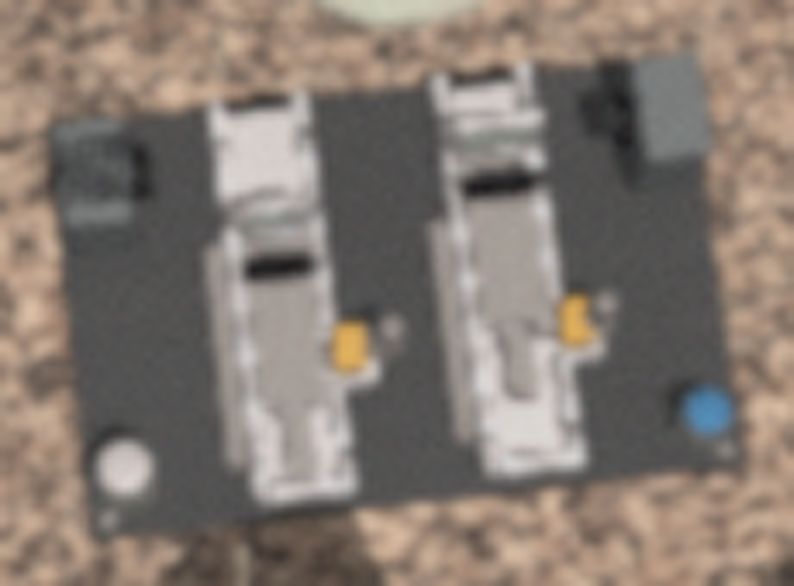

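The right lane's tab sits farther in, at crop (497,183), so it is the square filter. The left lane's tab at (278,265) is the round one. The stubs are at (604,304) for the square and (392,328) for the round. Next I fit the bench pose from the corners.

```bash
cat > fit.py <<'E'
from h import *
from scipy.optimize import least_squares
c=cam("top"); f=lambda p:(p[0]/6.9+240-.5+.07,p[1]/6.9+162-.5+.07)
# plate corners, vial tops excluded
bp=np.array([[-75,160,10],[-75,-160,10],[135,160,10]],float); px=[(92,538),(742,468),(55,126)]
px=np.array([f(p) for p in px])
def W(x,P): 
    a=x[2]; P=np.asarray(P,float).reshape(-1,3)
    return np.c_[x[0]+P[:,0]*np.cos(a)-P[:,1]*np.sin(a),x[1]+P[:,0]*np.sin(a)+P[:,1]*np.cos(a),P[:,2]]
s=least_squares(lambda x:(proj(c,W(x,bp))-px).ravel(),[500,-50,0]); print(s.x[:2],np.degrees(s.x[2]),s.fun)
bx=s.x
def B(P): 
    P=np.asarray(P)-[bx[0],bx[1],0]; a=bx[2]
    return np.array([P[0]*np.cos(a)+P[1]*np.sin(a),-P[0]*np.sin(a)+P[1]*np.cos(a),P[2]])
for n,p,z in [("sqtab top",(497,180),60),("rdtab top",(278,262),60),("sqstub",(606,302),60),("rdstub",(393,326),60),("vial",(125,466),70),("svial",(708,410),50)]:
    w=at_z(c,*f(p),z); print(n,w,B(w))
E
python3 fit.py
```

```text
[ 535.1 -114.3] 3.796748164253837 [-0.3  0.2  1.1  0.3 -0.8 -0.6]
sqtab top [ 606.9 -160.4   60. ] [ 68.5 -50.7  60. ]
rdtab top [570.8 -54.7  60. ] [39.5 57.2 60. ]
sqstub [ 545.3 -208.5   60. ] [  3.9 -94.6  60. ]
rdstub [ 537.6 -107.5   60. ] [ 2.9  6.6 60. ]
vial [473.7  20.4  70. ] [-52.4 138.5  70. ]
svial [ 493.5 -254.6   50. ] [ -50.9 -137.1   50. ]
```

```bash
python3 - <<'E'
from fit import *
st=env.state(); r=R.from_euler("xyz",st["ee_rot"],degrees=True).as_matrix(); np.set_printoptions(precision=3,suppress=True)
print(r); T=cam("wrist",st)[2]; print(T[:3,3])
# turn to align: tool x down, tool z along bench +-x
a=bx[2]
for sgn in(1,-1):
  z=sgn*np.array([np.cos(a),np.sin(a),0]); x=np.array([0,0,-1.]); G=np.c_[x,np.cross(z,x),z]
  print(sgn,R.from_matrix(r.T@G).as_rotvec(degrees=True))
for b in [(0,-30),(-20,0)]:
  p=W(bx,[[b[0],b[1],213]])[0]; print(b,p, r.T@(p-st["ee_pos"]))
E
```

```text
[ 535.1 -114.3] 3.796748164253837 [-0.3  0.2  1.1  0.3 -0.8 -0.6]
sqtab top [ 606.9 -160.4   60. ] [ 68.5 -50.7  60. ]
rdtab top [570.8 -54.7  60. ] [39.5 57.2 60. ]
sqstub [ 545.3 -208.5   60. ] [  3.9 -94.6  60. ]
rdstub [ 537.6 -107.5   60. ] [ 2.9  6.6 60. ]
vial [473.7  20.4  70. ] [-52.4 138.5  70. ]
svial [ 493.5 -254.6   50. ] [ -50.9 -137.1   50. ]
[[-0.001  0.376 -0.926]
 [ 0.002 -0.926 -0.376]
 [-1.    -0.002 -0.   ]]
[ 280.834 -506.953  384.214]
1 [-161.691   -0.132    0.02 ]
-1 [18.309  0.014  0.093]
(0, -30) [ 537.125 -144.274  213.   ] [   0.584 -238.741 -443.359]
(-20, 0) [ 515.182 -115.664  213.   ] [   0.64  -273.505 -433.796]
```

```bash
python3 -m handwheel '5 0 0 0 -0.02 -0.037 0;10 0 0 0 -0.04 -0.074 0;15 0 0 0.01 -0.06 -0.111 0;18.3 0 0 0.015 -0.08 -0.148 0;18.3 0 0 0.02 -0.1 -0.185 0;18.3 0 0 0.025 -0.12 -0.222 0;18.3 0 0 0.03 -0.14 -0.259 0;18.3 0 0 0.035 -0.16 -0.296 0;18.3 0 0 0.04 -0.18 -0.333 0;18.3 0 0 0.045 -0.2 -0.37 0;18.3 0 0 0.05 -0.22 -0.407 0;18.3 0 0 0.05 -0.239 -0.443 0'
python3 -m handwheel '0 0 0 0 0 0 0;0 0 0 0 0 0 0;0 0 0 0 0 0 0;0 0 0 0 0 0 0'
python3 - <<'E'
from h import *
st=env.state(); print(st["ee_pos"],st["ee_rot"],st["time_s"],st["gripper_width"])
np.save("st1.npy",np.r_[st["ee_pos"],st["ee_rot"]])
cv2.imwrite("pics/w1.png",env.grab_frame("wrist")[:,:,::-1])
a=cv2.imread("pics/w1.png"); cv2.imwrite("pics/w1b.png",cv2.resize(a,(800,600),interpolation=cv2.INTER_CUBIC))
E
```

```text
time_s: 1.1
ee_pos: [532.6, -147.7, 162.9]
ee_rot: [-15.2, 89.9, 168.6]
force: [0.8, -0.2, -0.0]
gripper_width: 14.2
time_s: 1.43
ee_pos: [531.6, -150.8, 163.9]
ee_rot: [13.9, 89.9, -162.3]
force: [-0.4, -0.5, 0.6]
gripper_width: 0.3
[ 531.6 -150.8  163.9] [  13.9   89.9 -162.3] 1.4333 0.28040266923938884
```

View pics/w1b.png

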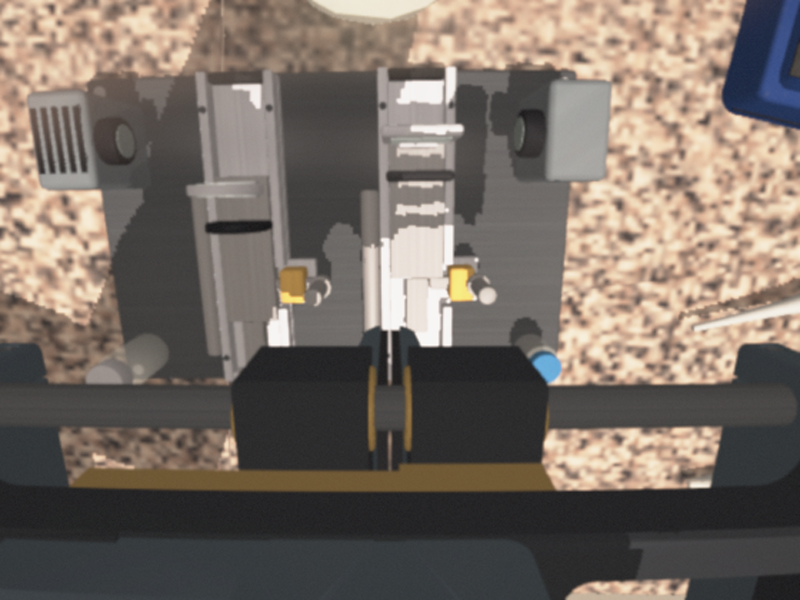

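The wrist view shows:
- Square lane right of centre: tab top around (421,176), stub top (487,296).
- Round lane left: tab top (238,227), stub top (318,292).
- The small vial's blue cap at (546,367) and the vial at (125,365).

Next is a joint fit of both views.

```bash
cat > fit2.py <<'E'
from h import *
from scipy.optimize import least_squares
s1=np.load("st1.npy"); cw=cam("wrist",dict(ee_pos=s1[:3],ee_rot=s1[3:])); ct=cam("top")
ft=lambda p:(p[0]/6.9+240-.43,p[1]/6.9+162-.43); fw=lambda p:(p[0]/1.4286-.15,p[1]/1.4286-.15)
def W(x,P):
    a=x[2]; P=np.asarray(P,float).reshape(-1,3)
    return np.c_[x[0]+P[:,0]*np.cos(a)-P[:,1]*np.sin(a),x[1]+P[:,0]*np.sin(a)+P[:,1]*np.cos(a),P[:,2]]
pts=lambda h,t:np.array([[0,-94,h+36],[0,7,h+36],[t+28,-55,h+32],[t,55,h+32]])
cor=np.array([[-75,160,10],[-75,-160,10],[135,160,10]])
pt=np.array([ft(p) for p in [(92,538),(742,468),(55,126),(606,302),(393,326),(497,178),(278,260)]])
pw=np.array([fw(p) for p in [(487,296),(318,291),(421,175),(238,226)]])
def res(x):
    a=(proj(ct,W(x,np.r_[cor,pts(x[3],x[4])]))-pt)*2.8   # px -> about mm
    b=(proj(cw,W(x,pts(x[3],x[4])))-pw)*.9
    return np.r_[a.ravel(),b.ravel()]
s=least_squares(res,[535,-114,.066,25,40],loss="soft_l1"); X=s.x
if __name__=="__main__":
    print(X,np.degrees(X[2])); print(res(X).reshape(-1,2))
E
python3 fit2.py; python3 - <<'E'
from fit2 import *
s=least_squares(lambda x:res(x)[14:],X); print("wrist only",s.x,np.degrees(s.x[2]),s.fun)
E
```

```text
[ 536.6 -114.2    0.1   23.4   40.3] 4.087166114116636
[[-0.6  0. ]
 [ 3.2 -1. ]
 [-3.  -2.2]
 [-0.4  1.8]
 [-0.2  1.4]
 [ 2.8  0.3]
 [ 1.4 -0. ]
 [-0.1 -2.2]
 [-0.2  1.7]
 [ 0.7 -0.2]
 [-2.2 -0.1]]
wrist only [ 536.1 -114.2    0.1   20.1   40.7] 3.529829454809247 [-0.9 -1.5  0.3  1.4  1.2  0.7 -0.7 -0.7]
```

```bash
cat > d.py <<'E'
import sys
from fit2 import *
# bench-frame target of TCP -> shift in tool axes, and tool/bench state
st=env.state(); r=R.from_euler("xyz",st["ee_rot"],degrees=True).as_matrix()
a=X[2]; Rb=R.from_euler("z",a).as_matrix()
p=Rb.T@(st["ee_pos"]-[X[0],X[1],0]); print("t",st["time_s"],"tcp bench",p,"force bench",Rb.T@st["force"],"width",st["gripper_width"])
z=-Rb[:,0]; x=np.array([0,0,-1.]); G=np.c_[x,np.cross(z,x),z]
print("align turn",R.from_matrix(r.T@G).as_rotvec(degrees=True))
if len(sys.argv)>3: print("tool shift",r.T@Rb@(np.array(sys.argv[1:4],float)-p))
E
python3 d.py 0 -58 90; python3 d.py 0 -58 42
```

```text
t 1.4833 tcp bench [ -7.6 -36.3 164.1] force bench [0.3 0.5 0.1] width 0.4635279457854183
align turn [-0.4  0.  -0. ]
tool shift [74.1 21.6 -7.8]
t 1.4833 tcp bench [ -7.6 -36.3 164.1] force bench [0.3 0.5 0.1] width 0.4635279457854183
align turn [-0.4  0.  -0. ]
tool shift [122.1  21.6  -7.8]
```

```bash
python3 -m handwheel '0 0 0 0.03 0.01 -0.004 0;0 0 0 0.06 0.0216 -0.0078 0;0 0 0 0.085 0.0216 -0.0078 0;0 0 0 0.085 0.0216 -0.0078 0;0 0 0 0.085 0.0216 -0.0078 0;0 0 0 0.085 0.0216 -0.0078 0'
python3 d.py 0 -58 42
python3 - <<'E'
from h import *
st=env.state(); np.save("st2.npy",np.r_[st["ee_pos"],st["ee_rot"]])
a=env.grab_frame("wrist")[:,:,::-1]
cv2.imwrite("pics/w2b.png",cv2.resize(a,(800,600),interpolation=cv2.INTER_CUBIC))
E
```

```text
time_s: 1.98
ee_pos: [542.2, -171.8, 80.6]
ee_rot: [156.8, 89.9, -19.5]
force: [0.6, -0.2, 0.9]
gripper_width: 0.1
t 1.9833 tcp bench [  1.5 -57.8  80.6] force bench [ 0.6 -0.2  0.9] width 0.06410785796635533
align turn [-0.4 -0.1 -0.1]
tool shift [38.6  0.2  1.6]
```

View pics/w2b.png

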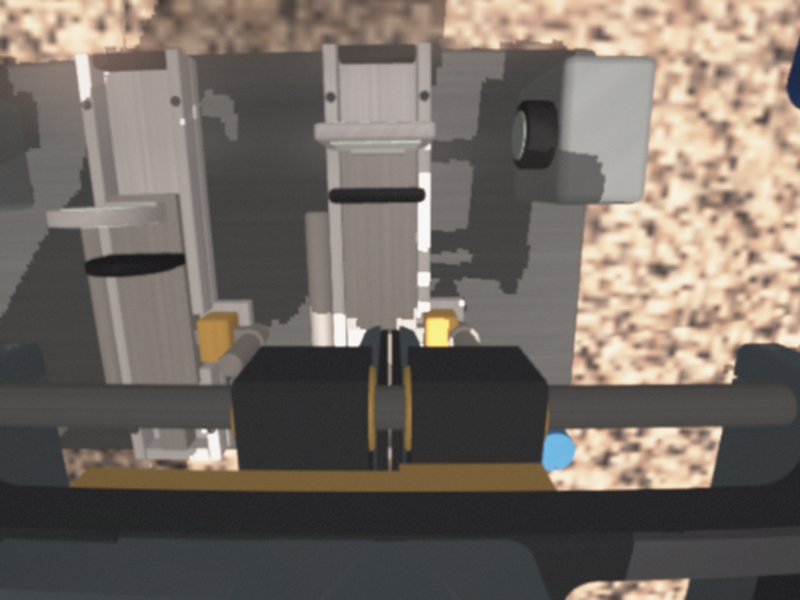

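The square tab spans columns 330–425 at row 193, which puts its top at z≈58 and the slide top at about 25. That agrees with the fit. The fingers (cols 365–415) are clear of the square stub (465,335), so I descend.

```bash
python3 -m handwheel '0 0 0 0.013 0 0.0015 0;0 0 0 0.026 0 0.0015 0;0 0 0 0.034 0 0.0015 0;0 0 0 0.0385 0 0.0015 0;0 0 0 0.0385 0 0.0015 0;0 0 0 0.0385 0 0.0015 0'; python3 d.py 0 -76 42
python3 -m handwheel '0 0 0 0 0.003 0 0;0 0 0 0 0.006 0 0;0 0 0 0 0.009 0 0;0 0 0 0 0.011 0 0;0 0 0 0 0.013 0 0;0 0 0 0 0.013 0 0'; python3 d.py
```

```text
time_s: 2.53
ee_pos: [540.7, -171.1, 41.3]
ee_rot: [154.9, 89.9, -21.3]
force: [-0.4, 0.1, 1.0]
gripper_width: 0.2
t 2.5333 tcp bench [  0.1 -57.1  41.3] force bench [-0.4  0.1  1. ] width 0.24396645328531696
align turn [-0.3 -0.1 -0. ]
tool shift [-0.7 18.9 -0. ]
time_s: 3.03
ee_pos: [541.2, -184.5, 40.7]
ee_rot: [134.4, 90.0, -41.8]
force: [0.1, -1.1, 1.9]
gripper_width: 0.4
t 3.0333 tcp bench [ -0.4 -70.5  40.7] force bench [ 0.  -1.1  1.9] width 0.42904026452009986
align turn [-0.3 -0.  -0. ]
```

```bash
python3 -m handwheel '0 0 0 0 0.002 0 0;0 0 0 0 0.004 0 0;0 0 0 0 0.006 0 0;0 0 0 0 0.006 0 0'; python3 d.py|head -1
python3 -m handwheel '0 0 0 0 0.002 0 0;0 0 0 0 0.004 0 0;0 0 0 0 0.004 0 0'; python3 d.py|head -1
```

```text
time_s: 3.37
ee_pos: [541.5, -190.3, 40.6]
ee_rot: [69.8, 90.0, -106.4]
force: [-0.2, 0.0, 0.5]
gripper_width: 0.3
t 3.3667 tcp bench [ -0.6 -76.2  40.6] force bench [-0.2  0.   0.5] width 0.34607152280541725
time_s: 3.62
ee_pos: [541.6, -193.1, 40.4]
ee_rot: [-73.5, 89.9, 110.3]
force: [0.7, 3.9, 0.1]
gripper_width: 0.5
t 3.6167 tcp bench [ -0.7 -79.1  40.4] force bench [0.9 3.8 0.1] width 0.494875032446768
```

Contact came at y≈-78.5 with 3.9 N, which matches the pin spring. I push about 10 mm further.

```bash
python3 -m handwheel '0 0 0 0 0.002 0 0;0 0 0 0 0.004 0 0;0 0 0 0 0.006 0 0;0 0 0 0 0.008 0 0;0 0 0 0 0.0095 0 0;0 0 0 0 0.0095 0 0'; python3 d.py|head -1
python3 -m handwheel '0 0 0 0 0.001 0 0;0 0 0 0 0.002 0 0;0 0 0 0 0.002 0 0'; python3 d.py|head -1
```

```text
time_s: 4.12
ee_pos: [542.3, -203.3, 40.4]
ee_rot: [-57.8, 90.0, 126.0]
force: [0.7, 4.6, -0.4]
gripper_width: 0.5
t 4.1167 tcp bench [ -0.7 -89.3  40.4] force bench [ 1.1  4.5 -0.4] width 0.5304406419907809
time_s: 4.37
ee_pos: [542.3, -204.2, 40.3]
ee_rot: [-77.4, 89.9, 106.3]
force: [1.4, 7.8, -1.0]
gripper_width: 0.1
t 4.3667 tcp bench [ -0.7 -90.1  40.3] force bench [ 1.9  7.6 -1. ] width 0.06417452141166598
```

```bash
python3 - <<'E'
from h import *
a=env.grab_frame("wrist")[:,:,::-1]
cv2.imwrite("pics/w3b.png",cv2.resize(a,(800,600),interpolation=cv2.INTER_CUBIC))
E
python3 d.py
```

```text
t 4.4167 tcp bench [ -0.8 -90.1  40.3] force bench [ 1.7  8.3 -0.5] width 0.28225713404527203
align turn [-0.3  0.   0.1]
```

View pics/w3b.png

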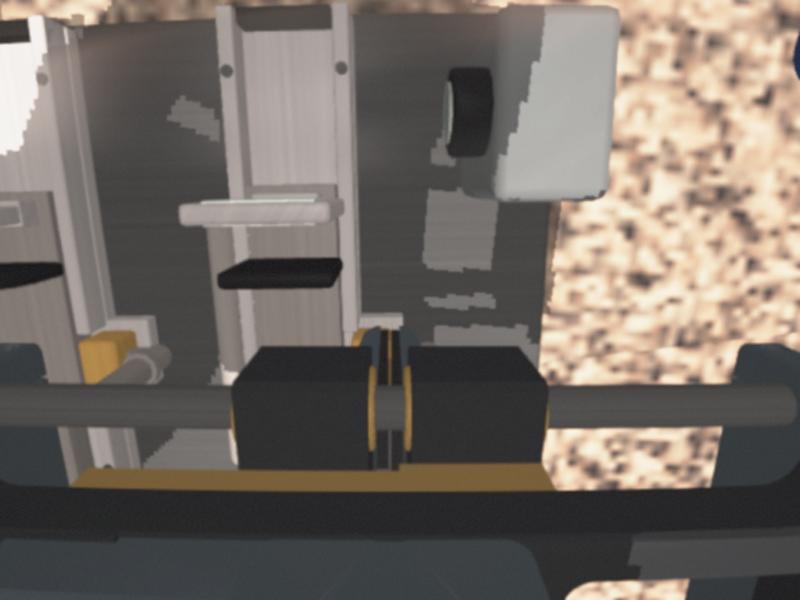

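The square tab (row 272) is now level with the round tab (row 272), so the square slide is fully out. I back off, rise and go over to the round lane.

```bash
python3 -m handwheel '0 0 0 0 -0.008 0 0;0 0 0 0 -0.018 0 0;0 0 0 -0.02 -0.02 0 0;0 0 0 -0.05 -0.02 0 0;0 0 0 -0.06 -0.02 0 0;0 0 0 -0.06 -0.055 0 0;0 0 0 -0.06 -0.095 -0.003 0;0 0 0 -0.06 -0.13 -0.005 0;0 0 0 -0.06 -0.145 -0.005 0;0 0 0 -0.06 -0.145 -0.005 0;0 0 0 -0.06 -0.145 -0.005 0'; python3 d.py 5 55 38
```

```text
time_s: 5.33
ee_pos: [538.0, -60.1, 100.7]
ee_rot: [115.8, 89.9, -60.2]
force: [-0.5, -0.9, -0.6]
gripper_width: 0.6
t 5.3333 tcp bench [  5.3  53.8 100.7] force bench [-0.5 -0.9 -0.6] width 0.6299339087979718
align turn [-0.1 -0.  -0.1]
tool shift [62.7 -1.2  0.3]
```

```bash
python3 -m handwheel '0 0 0 0.02 -0.001 0 0;0 0 0 0.04 -0.001 0 0;0 0 0 0.053 -0.001 0 0;0 0 0 0.058 -0.001 0 0;0 0 0 0.062 -0.001 0 0;0 0 0 0.062 -0.001 0 0;0 0 0 0.062 -0.001 0 0'; python3 d.py 37 55 38
python3 - <<'E'
from h import *
a=env.grab_frame("wrist")[:,:,::-1]
cv2.imwrite("pics/w4b.png",cv2.resize(a,(800,600),interpolation=cv2.INTER_CUBIC))
E
```

```text
time_s: 5.92
ee_pos: [538.4, -60.1, 39.1]
ee_rot: [155.4, 89.9, -20.9]
force: [-0.1, -0.1, -0.4]
gripper_width: 0.8
t 5.9167 tcp bench [ 5.7 53.9 39.1] force bench [-0.1 -0.1 -0.4] width 0.8414937188908574
align turn [-0.3 -0.1 -0. ]
tool shift [  1.1  -1.3 -31.3]
```

View pics/w4b.png

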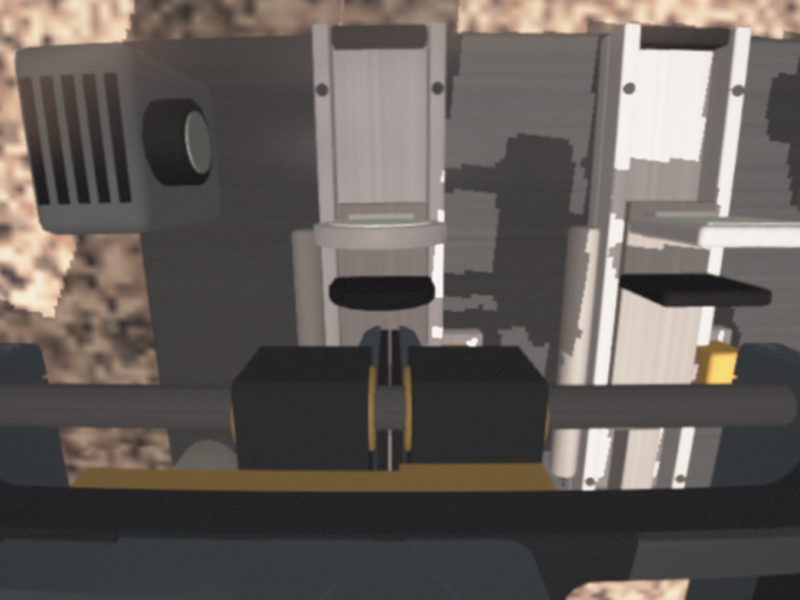

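The fingers (col 390) face the round tab (cols 330–435), and the gap ahead is clear. I approach along +x.

```bash
python3 -m handwheel '0 0 0 0 -0.001 -0.004 0;0 0 0 0 -0.002 -0.008 0;0 0 0 0 -0.002 -0.011 0;0 0 0 0 -0.002 -0.013 0;0 0 0 0 -0.002 -0.015 0;0 0 0 0 -0.002 -0.017 0;0 0 0 0 -0.002 -0.019 0;0 0 0 0 -0.002 -0.019 0'; python3 d.py |head -1
```

```text
time_s: 6.63
ee_pos: [555.2, -56.0, 38.4]
ee_rot: [-6.1, 89.8, 177.7]
force: [-5.8, -0.4, 3.7]
gripper_width: 0.4
t 6.6333 tcp bench [22.7 56.8 38.4] force bench [-5.8  0.   3.7] width 0.3901680605941843
```

```bash
python3 -m handwheel '0 0 0 0 0 -0.0025 0;0 0 0 0 0 -0.005 0;0 0 0 0 0 -0.0075 0;0 0 0 0 0 -0.01 0;0 0 0 0 0 -0.0125 0;0 0 0 0 0 -0.015 0'; python3 d.py |head -1
python3 -m handwheel '0 0 0 0 0 -0.0025 0;0 0 0 0 0 -0.005 0;0 0 0 0 0 -0.0075 0;0 0 0 0 0 -0.01 0;0 0 0 0 0 -0.0125 0;0 0 0 0 0 -0.015 0'; python3 d.py |head -1
```

```text
time_s: 7.13
ee_pos: [569.4, -54.9, 38.4]
ee_rot: [-8.5, 89.7, 175.3]
force: [-5.7, -0.4, 5.6]
gripper_width: 0.6
t 7.1333 tcp bench [37.  56.9 38.4] force bench [-5.7 -0.   5.6] width 0.5670708028468497
time_s: 7.63
ee_pos: [584.8, -53.7, 38.3]
ee_rot: [-12.6, 89.8, 171.2]
force: [-5.8, 1.4, 3.9]
gripper_width: 0.6
t 7.6333 tcp bench [52.4 56.9 38.3] force bench [-5.7  1.8  3.9] width 0.6123433350668739
```

```bash
python3 -m handwheel '0 0 0 0 0 -0.0025 0;0 0 0 0 0 -0.005 0;0 0 0 0 0 -0.0075 0;0 0 0 0 0 -0.01 0;0 0 0 0 0 -0.0125 0;0 0 0 0 0 -0.015 0;0 0 0 0 0 -0.017 0;0 0 0 0 0 -0.017 0'; python3 d.py |head -1
python3 -m handwheel '0 0 0 0 0 -0.0015 0;0 0 0 0 0 -0.003 0;0 0 0 0 0 -0.003 0'; python3 d.py |head -1
python3 -m handwheel '0 0 0 0 0 -0.0015 0;0 0 0 0 0 -0.003 0;0 0 0 0 0 -0.003 0'; python3 d.py |head -1
```

```text
time_s: 8.3
ee_pos: [601.8, -52.4, 38.3]
ee_rot: [-16.5, 89.8, 167.3]
force: [-5.8, 0.6, 3.7]
gripper_width: 0.4
t 8.3 tcp bench [69.4 57.  38.3] force bench [-5.7  1.   3.7] width 0.354707917507257
time_s: 8.55
ee_pos: [604.6, -52.2, 38.3]
ee_rot: [-15.6, 89.7, 168.2]
force: [-6.2, 1.8, 3.8]
gripper_width: 0.1
t 8.55 tcp bench [72.2 57.  38.3] force bench [-6.   2.3  3.8] width 0.1486013756326487
time_s: 8.8
ee_pos: [604.9, -52.1, 38.3]
ee_rot: [-7.9, 89.4, 175.9]
force: [-11.8, 1.6, 9.6]
gripper_width: 0.6
t 8.8 tcp bench [72.5 57.  38.3] force bench [-11.7   2.4   9.6] width 0.5506960292640177
```

The slide stopped at x=72.5 with the force rising to 12 N, so it is at the rear stop. I let go by withdrawing along -x.

```bash
python3 -m handwheel '0 0 0 0 0 0.006 0;0 0 0 0 0 0.015 0;0 0 0 0 0 0.025 0;0 0 0 0 0 0.035 0;0 0 0 0 0 0.045 0;0 0 0 0 0 0.055 0;0 0 0 0 0 0.062 0;0 0 0 0 0 0.068 0;0 0 0 0 0 0.068 0;0 0 0 0 0 0.068 0;0 0 0 0 0 0.068 0'; python3 d.py
python3 - <<'E'
from h import *
a=env.grab_frame("wrist")[:,:,::-1]
cv2.imwrite("pics/w5b.png",cv2.resize(a,(800,600),interpolation=cv2.INTER_CUBIC))
E
```

```text
time_s: 9.72
ee_pos: [542.4, -57.2, 38.8]
ee_rot: [166.0, 89.9, -10.2]
force: [0.3, 0.5, 1.2]
gripper_width: 0.1
t 9.7167 tcp bench [ 9.9 56.4 38.8] force bench [0.4 0.4 1.2] width 0.121464154279546
align turn [-0.3 -0.1 -0. ]
```

View pics/w5b.png

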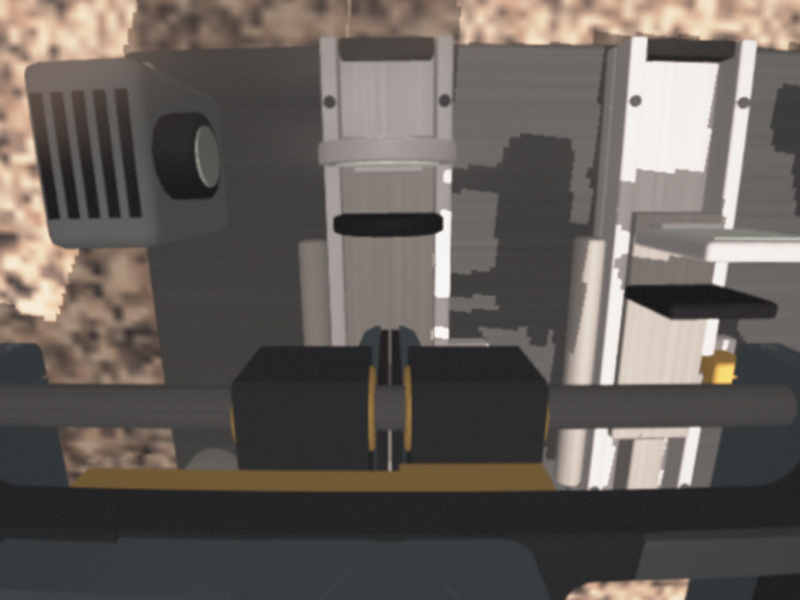

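The round tab (row 223) now stands ahead of the square tab (row 300), so it is caught half-way. I lift clear and check from the w1 height.

```bash
python3 -m handwheel '0 0 0 -0.02 0 0 0;0 0 0 -0.05 0 0 0;0 0 0 -0.09 0.03 0.005 0;0 0 0 -0.125 0.06 0.015 0;0 0 0 -0.125 0.093 0.018 0;0 0 0 -0.125 0.093 0.018 0;0 0 0 -0.125 0.093 0.018 0;0 0 0 -0.125 0.093 0.018 0'; python3 d.py
python3 - <<'E'
from h import *
a=env.grab_frame("wrist")[:,:,::-1]
cv2.imwrite("pics/w6b.png",cv2.resize(a,(800,600),interpolation=cv2.INTER_CUBIC))
E
```

```text
time_s: 10.43
ee_pos: [529.6, -150.9, 163.0]
ee_rot: [-45.1, 89.9, 138.7]
force: [-0.7, -0.4, 0.5]
gripper_width: 0.5
t 10.4333 tcp bench [ -9.6 -36.1 163. ] force bench [-0.7 -0.4  0.5] width 0.5181251390708442
align turn [-0.3  0.1  0.1]
```

View pics/w6b.png

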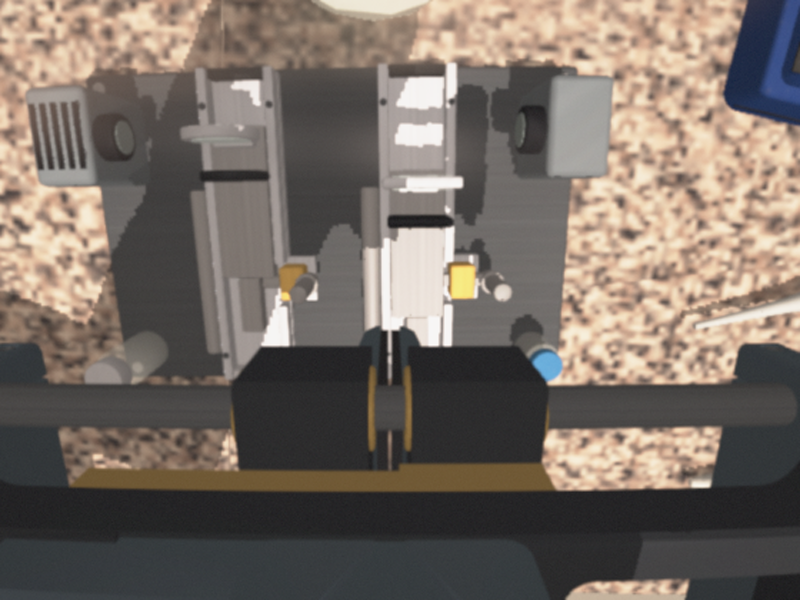

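The two lanes have swapped compared with w1. The round tab is at row 175 with its stub moved in to (300,290). The square tab is at row 221 with its stub moved out to (503,292). Both vials are unmoved, so I hand in.

```bash
python3 -c "
from workcell import env
print(env.job_done())"
```

```text
the job is handed in; nothing more can be done
None
```

The filter swap is done and handed in at about 10.5 s of the 51 s allowed; `job_done()` gave no verdict.

- **Square filter:** I pushed its pin stub about 11 mm to the right with the shut fingers, at 4–5 N and about 8 N at the end. Its slide sprang fully out.
- **Round filter:** I pushed its slide by the tab until it stopped at the rear. The force in the push direction rose from 6 N to 12 N there, with an unexplained upward force of up to 10 N. I then withdrew, and the slide caught half-way.
- **Last checks:** From the same viewpoint as at the start, the last wrist picture shows the two lanes swapped. The round tab is half-way in with its pin engaged, and the square tab is out with its pin drawn back. Both vials are where they stood, and the robot was clear with the force reading about zero.
- **Not checked:** I did not look at the stopwatch, tube or pipette at the end, apart from the pipette's tip, which had not moved. The arm worked well away from them. Joint values were judged from pictures only, and no check disagreed.

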